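# Glue-up in the trigger clamp: activator, then clamp and hold

## Task

Two square wooden offcuts lie in the gluing jig with their joint still open: first press the white spray cap of the activator can all the way down and let it spring back up, so that the open joint gets its mist. Then pump the clamp's red trigger until the sliding jaw has pushed the far offcut tight against the near one and its soft pad bears on the wood, touching neither the jaw nor the offcuts with the robot, and stop pumping there: the pad must never be squashed beyond about half its thickness. Finish while still holding the trigger squeezed in the gripper with the joint closed under light pressure, and leave the other things on the bench where they stand.

Things in the scene. Friction and masses are not known exactly. Their poses are not given: they have to be found in the camera images.
- clamp: Gluing jig, fixed: plywood board (x -45 to 195, y -28 to 168 mm, 18 thick) with a black and red one-hand bar clamp lying on its side. Origin: bench top under the bar's centre line. x runs along the bar from clamp body and fixed jaw to the sliding jaw; handle and trigger stick out to -y beyond the board, the jaws to +y; z up. Offcuts' top z 63; bar tail to x -140.
- handle_back (a point): On the outer (-x) face of the fixed black ribbed handle, at (-34, -55, 41) mm in the clamp's frame. Handle 16 mm thick (x -34 to -18), y -19 to -105, z 29 to 53 mm; only the bench is below it. The red trigger stands before it on the +x side.
- trigger_front (a point): On the outer (+x) face of the red trigger, z 41 mm; trigger 10 mm thick, 78 long (y), z 31 to 51 mm. At y = -55 in the clamp's frame handle and trigger measure about 50 mm together with the trigger free, 37 mm with it squeezed home.
- squeeze_point (a point): At (-15.6, -55, 41) mm in the clamp's frame, same axes: the middle between handle_back and trigger_front when the trigger is squeezed home. With the TCP here, pointing down, fingers closing along the clamp's x, an opening of 64 mm just reaches the free trigger, 68 mm lets it go fully, 37 mm has it home.
- trigger (a joint): Red trigger, rad, hinged about the vertical: 0 free, grows as it is squeezed to the handle, 0.196 home (firm stop, 14 mm at squeeze_point). Springs back (3 to 6 N; up to about 15 N while driving). Its pawl pulls a rack of 4 mm pitch: a full squeeze moves the jaw 4 mm (the first one 1 to 6) at 25 mm per rad once it has caught; let fully go, it catches the next tooth.
- jaw (a joint): Slide of bar and sliding jaw, m: 0 = open as built, grows as the jaw nears the fixed jaw (-x of the clamp); starts at 0 to 0.008. 12 N of friction holds it where the trigger leaves it. The robot must not touch it.
- pad_face (a point): Centre of the front face of the soft grey pad on the sliding jaw, towards the offcuts (at x = 150 mm in the clamp's frame with jaw and pad at 0). Pad 74 mm wide (y), 32 mm high, 11 mm of soft thickness in front of the jaw.
- pad (a joint): How far that soft pad is squashed, in m: 0 = free; 2.2 N of clamping force per mm. Light clamping is 0.001 to 0.0055; more than 0.0055 (half its thickness) at any time counts as crushing. One full trigger stroke after the joint has closed adds 4 mm.
- fixed_jaw_face (a point): Centre of the grey rubber face of the fixed jaw, at (42, 89, 41) mm of the clamp's frame, towards the sliding jaw.
- near_block: Square wooden offcut 45 x 140 x 45 mm, loose, lying on the board against the fixed jaw, its long side along the clamp's y. Origin: centre of its underside; x across (45 mm), y along (140 mm), z up.
- far_block: The second, equal offcut 45 x 140 x 45 mm, loose on the board between the first and the sliding jaw, 4 to 9 mm away from the near one; the sliding jaw pushes it home. Origin: centre of its underside; axes as near_block. Joint closed: the two origins are 45 mm apart.
- spray_can: Small blue and white activator aerosol, 49 mm across, fixed in a wooden stand 66 x 66 x 30 mm at the +y side of the jig. Origin: bench top under the can's axis; its nozzle with the thin red tube points along its own -x, towards the open joint.
- cap_top (a point): Centre of the top of the white spray cap, 21 mm across, about 127 mm above the bench.
- spray_cap (a joint): Travel of the cap, in m: 0 = up, 0.005 = fully down (4.5 N); springs back up. It counts as pressed beyond 0.004.
- glue_bottle: Small white glue bottle with yellow band and blue nozzle, 35 mm across, 107 mm tall; leave alone. Origin: centre of its underside.
- sanding_block: Brown cork sanding block 62 x 116 x 34 mm; leave alone. Origin: centre of its underside.
- carpenter_pencil: Red flat pencil 14 x 190 x 8 mm; leave alone. Origin: centre of its underside.

How it is judged (in metres and radians):
On the way, in this order (a step that is already met when the one before it is completed fails the run):
1. the spray cap is pressed fully down while the joint is still open (value of joint spray_cap above 0.004 m and x of far_block in the frame of near_block above 0.048 m), for 0.1 s.
2. the spray cap is let up again (value of joint spray_cap below 0.001 m), for 0.1 s.
3. the trigger is squeezed by the fingers and the jaw's pad meets the far offcut (contact force between pad and far_block above 0.3 N and value of joint trigger above 0.03 rad and contact force between the fingers and trigger above 1 N), for 0.1 s.
At the end, for the whole second after the job is handed in: Offcuts face to face (origins under 46.5 mm apart, within 0.04 rad of the clamp's y), the near one on the fixed jaw; pad squashed 1 to 5.5 mm and pressing with over 1.5 N; fingers hold the trigger squeezed (over 0.04 rad, over 1.5 N); spray cap up; all at rest (x of far_block in the frame of near_block below 0.0465 m and x of near_block in the frame of clamp below 0.0665 m and angle between the y axis of far_block and the y axis of clamp, either way round below 0.04 rad and value of joint pad between 0.001 and 0.0055 m and contact force between pad and far_block above 1.5 N and value of joint trigger above 0.04 rad and contact force between the fingers and trigger above 1.5 N and value of joint spray_cap below 0.001 m and linear speed of far_block below 0.01 m/s); the arm keeps its last pose, push and grip.
It fails at once if the work is crushed: the soft pad is squashed by more than half its thickness (5.5 mm) (value of joint pad above 0.0055 m).
It fails at once if the robot touches the sliding jaw or bar, or an offcut (more than 1 N) (contact force between any of the fingers, the arm and jaw above 1 N or contact force between any of the fingers, the arm and near_block above 1 N or contact force between any of the fingers, the arm and far_block above 1 N).
It fails at once if a bystander is moved by more than 30 mm (distance of any of glue_bottle, sanding_block, carpenter_pencil from where it was at the start of the episode above 0.03 m).
It also fails if it takes over 45 s, if anything falls off the work surface, if the arm or the gripper's body presses on something with over 40 N, if the wrist force passes 120 N, or if a joint passes its speed limit or range.

## Robot

A 7-joint arm with a two-finger parallel gripper is mounted at the origin on the work surface; the furniture and walls round the work are solid. World frame = base frame: x ahead of the robot, y to its left, z up, the work surface at z = 0. Lengths are in m, angles in degrees, forces in N, time in s.
With the tool pointing down it reaches from about 0.425 to 0.875 m from the base axis. Payload 4.7 kg.
Tool frame: the origin (TCP) lies between the finger pads, 19 mm behind the fingertips; this is the grasp point; z points along the fingers, y is the line along which they close (so a half turn about z gives the same grasp; the last joint's range is limited). The gripper opens to 87 mm and grips with 3 to 60 N. Pads are 19 mm wide; open, the fingers measure 117 mm over their backs; the gripper's body (75 mm by 190 mm) begins 51 mm behind the grasp point.
Start: joints at [0.808, 18.392, -4.016, 83.108, 1.295, 78.541, -3.26], TCP at [0.65, -0, 0.241] pointing down, gripper open.
Joint ranges: [-163.93, 163.93], [-17.29, 119.83], [-79.2, 71.16], [3.27, 140.29], [-89.18, 269.18], [5.43, 117.66], [-154.24, 154.24]. Speed limits (degrees/s): [147.25, 147.25, 180, 180, 180, 180, 180].

## Interface

Orientations are given as [roll, pitch, yaw] about the fixed x, y, z axes, in that order (R = Rz(yaw) Ry(pitch) Rx(roll)).
In Python, from workcell import bot gives the robot as it stands.
- The arm moves only by the tool step_arm, never from a script. Its argument "steps" is a list of rows, each a list of 6 numbers: the shift along the tool's x, y, z each as a share of 0.25 m, from -1 to 1, then the turn, a rotation vector about the tool's x, y, z each as a share of pi rad, from -1 to 1. A call has 1 to 20 rows; each row is the pose to reach, as a shift and turn from the pose commanded when the call began, along the tool's axes at that moment, turning the shorter way round; what a row does not reach only later rows make up. A row lasts 1/12 s, in which the tool goes at most 41.7 mm and 7.16 degrees, less where a joint would pass 70% of its speed; a pose out of reach is approached as far as the arm can. A call with a number of a shift or a turn outside -1 to 1 is refused whole. A call with a gripper value outside its range is refused whole. "gripper" is the finger opening in mm, from 0 to 87, set as the call begins (left out, the last holds). The fingers move at their own pace and stop on an object; "grip_force" is the grip in N (left out, the last holds). Time passes only in rows, so rows that repeat a pose let the fingers close. It gives the time, the measured TCP pose, the force, the opening and the grip force at its end, in the units of the state.
- bot.get_state(): the state, without advancing time (a new reading comes with each control period).
- bot.capture(name): name is "scene" or "side" or "wrist"; returns the picture (400x640x3 uint8, blue, green, red); there is no depth.
- bot.calibration(name): a dict with "fov_y" (degrees; the focal length in pixels is half the picture's height over the tangent of half this angle, whatever the lens; pixels are square), "cx", "cy" (the principal point, pixels), "dist_coeffs" ([k1, k2, p1, p2, k3] as OpenCV has them; the pictures are not rectified), "position" and "rotation" of the camera in the world. Camera axes: x right, y up, looking along -z (the intrinsics and any distortion apply to the point x, -y, -z); pixel columns grow to the right and rows downward; lengths in m; the calibration is good to about 2 mm. A picture is of the moment at which its call begins: read the wrist's pose just before it. calibration takes no time and is no camera call; for the wrist camera it gives the pose at the moment of the call.
- bot.job_done(): hands the job in; it is judged then, once.
The state is a dict: "t": time; "q": joint angles; "qvel": joint speeds; "joint_torque": joint torques, N m; "tcp_pos": TCP position; "tcp_rot": TCP orientation; "wrist_force": force on the tool from outside, world axes, zero at the start; "ft_torque": the same for the moment, N m; "finger_gap": finger opening in m; "grasp_force": force on a finger pad.
Only numpy, scipy, OpenCV 4.12 (cv2) and the standard library are available. Lean on these libraries where they do the work, as an engineer would, in place of code of your own. Each camera call takes 0.05 s, during which the arm holds its last target. There are 200 camera calls.

## Working session

There is one attempt and no reset: what is moved stays moved. The work goes in short steps, Python scripts to look and compute and a tool call to move; the robot and the scene stay as the last step left them, time stands still between calls to the robot, and variables do not carry over. Pictures are saved under pics/ and viewed, at most 11 in all, crops included, and the job is handed in when it is done.

Besides the shell and the picture viewer there is one more tool, called as name(argument=value, ...) on one line, values as JSON. step_arm: Moves the arm, as the interface text tells. Shift numbers are shares of 0.25 m and turn numbers shares of pi rad, none past 1 either way. Its arguments: {"type":"object","properties":{"steps":{"type":"array"},"gripper":{"type":"number"},"grip_force":{"type":"number"}},"required":["steps"]}

```bash
mkdir -p pics; cat > h.py <<'E'
import numpy as np, cv2
from workcell import bot
def K(c,shape=(400,640)):
    f=200/np.tan(np.radians(c["fov_y"])/2)
    return np.array([[f,0,c["cx"]],[0,f,c["cy"]],[0,0,1]])
def ray(c,px):
    p=cv2.undistortPoints(np.array(px,float).reshape(-1,1,2),K(c),np.array(c["dist_coeffs"],float)).reshape(-1,2)
    d=np.c_[p[:,0],-p[:,1],-np.ones(len(p))]@np.array(c["rotation"]).T
    return np.array(c["position"]),d
def onplane(c,px,z):
    o,d=ray(c,px); return o+d*((z-o[2])/d[:,2])[:,None]
def proj(c,P):
    q=(np.atleast_2d(P)-np.array(c["position"]))@np.array(c["rotation"])
    q=q*[1,-1,-1]
    return cv2.projectPoints(q,np.zeros(3),np.zeros(3),K(c),np.array(c["dist_coeffs"],float))[0].reshape(-1,2)
def tri(c1,p1,c2,p2):
    o1,d1=ray(c1,p1);o2,d2=ray(c2,p2);d1=d1[0];d2=d2[0]
    s=np.linalg.lstsq(np.c_[d1,-d2],o2-o1,rcond=None)[0]
    a,b=o1+s[0]*d1,o2+s[1]*d2
    return (a+b)/2,np.linalg.norm(a-b)
E
python3 - <<'E'
from h import *
import json
s=bot.get_state();print(s)
for n in("scene","side","wrist"):
    c=bot.calibration(n);print(n,c)
    cv2.imwrite(f"pics/{n}0.png",bot.capture(n))
E
```

```text
{'t': 0.0, 'q': array([ 0.80652197, 18.44113683, -4.01542054, 83.17591115,  1.29524731,
       78.54235065, -3.25898347]), 'qvel': array([ 0.03905471,  0.05945607,  0.04076025, -0.04099762, -0.01614238,
        0.02470484, -0.06631022]), 'joint_torque': array([-2.58547143e-04, -4.91284704e+01, -4.03903294e-01, -3.12526345e+01,
       -6.40594075e-02,  4.37659642e-02,  1.61017233e-04]), 'tcp_pos': array([ 6.49463406e-01, -3.74276343e-05,  2.40129104e-01]), 'tcp_rot': array([-1.79885862e+02,  6.15061248e-03,  9.00042169e+01]), 'wrist_force': array([0.60292009, 0.38872521, 0.67357838]), 'ft_torque': array([-0.02262771,  0.00470092, -0.02763838]), 'grasp_force': 0.0, 'finger_gap': 0.08693448875343826}
scene {'fov_y': 45.325069906288434, 'cx': 315.0023748996727, 'cy': 195.99538099018375, 'dist_coeffs': array([-0.13831462,  0.        ,  0.        ,  0.        ,  0.        ]), 'position': array([-0.34134182,  0.405167  ,  1.02960071]), 'rotation': array([  45.84828781,    0.14934101, -120.02521958])}
side {'fov_y': 55.18744475433631, 'cx': 317.83454865620655, 'cy': 193.9452805603308, 'dist_coeffs': array([-0.03697036,  0.        ,  0.        ,  0.        ,  0.        ]), 'position': array([ 0.42915998, -1.09577168,  0.91192362]), 'rotation': array([50.60424182, -0.43705485, -3.94239607])}
wrist {'fov_y': 61.27671208608408, 'cx': 318.3685790724701, 'cy': 199.44665640327727, 'dist_coeffs': array([-0.039417,  0.      ,  0.      ,  0.      ,  0.      ]), 'position': array([0.64898891, 0.06773851, 0.38385922]), 'rotation': array([-14.29523724,   0.16420478,   0.06073827])}
```

```bash
python3 - <<'E'
s=open('h.py').read()
s=s.replace('np.array(c["rotation"])','Rm(c)').replace("def K(","from scipy.spatial.transform import Rotation as Ro\ndef Rm(c): return Ro.from_euler('xyz',c['rotation'],degrees=True).as_matrix()\ndef K(")
open('h.py','w').write(s)
E
```

```text
(no output)
```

View pics/scene0.png

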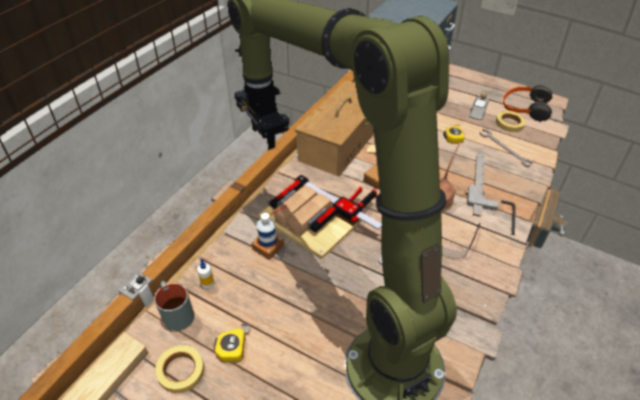

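View pics/side0.png

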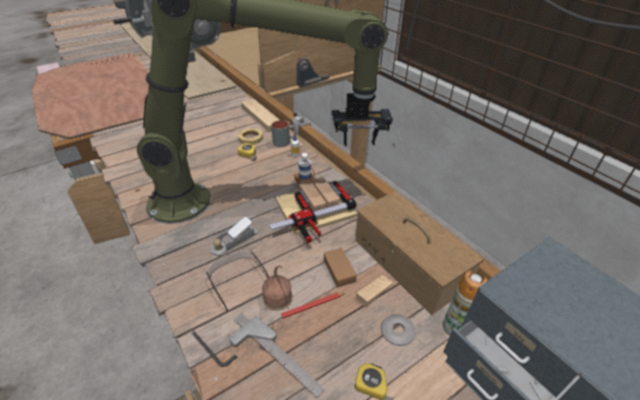

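View pics/wrist0.png

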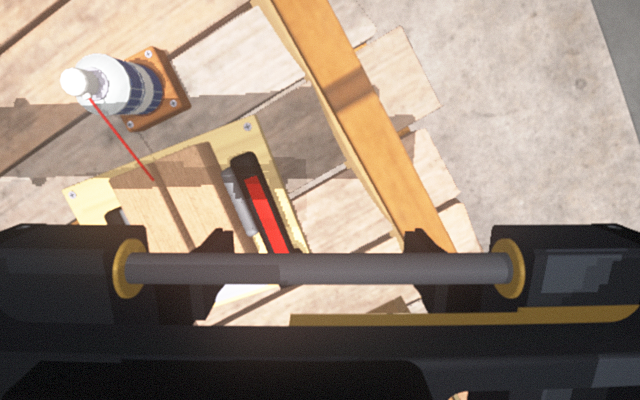

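Scene shows can (265,230), clamp (340,210). Side shows the clamp with its trigger at (312,235). The wrist view gives the spray cap at (80,82), the joint at about (155,190), and the clamp turned about +20°; the handle is hidden behind the gripper. I'll back off for a better wrist view.

step_arm(steps=[[-0.15,-0.05,-0.08,0,0,0],[-0.3,-0.1,-0.16,0,0,0],[-0.45,-0.15,-0.24,0,0,0],[-0.6,-0.2,-0.32,0,0,0],[-0.6,-0.2,-0.32,0,0,0],[-0.6,-0.2,-0.32,0,0,0]])

```text
t: 0.65
tcp_pos: [0.5992, -0.1556, 0.3236]
tcp_rot: [179.8, 0.2, 89.5]
wrist_force: [0.5, -1.0, -0.3]
finger_gap: 0.0871
grasp_force: 0.0
```

```bash
python3 - <<'E'
from h import *
import pickle
c=bot.calibration("wrist");im=bot.capture("wrist");pickle.dump(c,open("c1.pkl","wb"))
print(c['position'],c['rotation'],bot.get_state()['tcp_pos'])
cv2.imwrite("pics/wrist1.png",im)
b,g,r=[im[:,:,i].astype(int) for i in range(3)]
E
```

```text
[ 0.59846943 -0.08744     0.46699141] [-14.46627956  -0.11984805  -0.40734715] [ 0.59975498 -0.15197744  0.32202393]
```

View pics/wrist1.png

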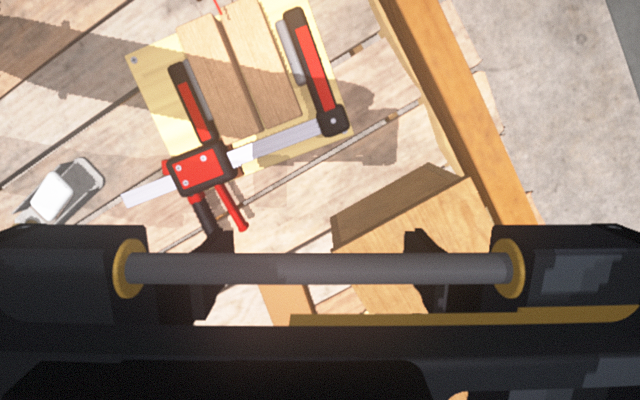

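Wrist view now shows the jig: board corners ≈(125,56) and (352,133), body (200,167), trigger tip (243,228), and the handle (205,220). I'll zoom in for exact pixels.

```bash
python3 - <<'E'
from h import *
im=cv2.imread("pics/wrist1.png")
cv2.imwrite("pics/w1z.png",cv2.resize(im[0:240,110:370],None,fx=2.5,fy=2.5,interpolation=cv2.INTER_CUBIC))
E
```

```text
(no output)
```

View pics/w1z.png

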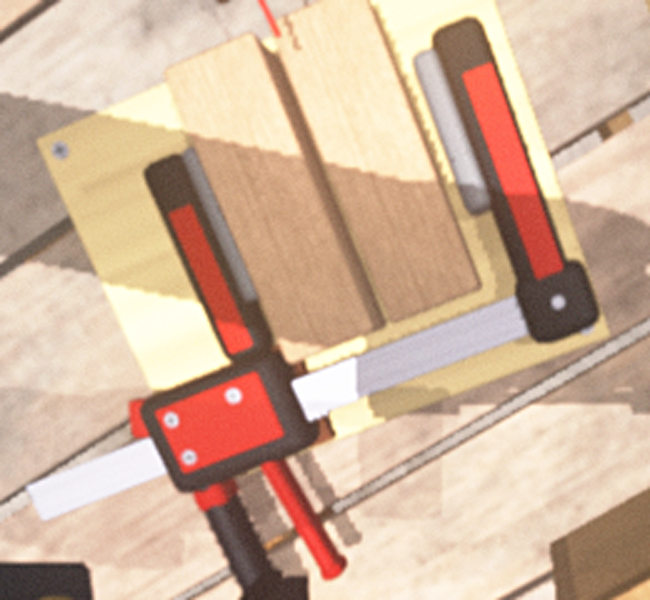

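```bash
python3 - <<'E'
from h import *
import pickle
c=pickle.load(open("c1.pkl","rb"))
z=lambda p:np.array(p)/2.5+[110,0]
A=onplane(c,[z((38,142)),z((607,330))],.018)[:,:2]
d=A[1]-A[0];print("dist",np.linalg.norm(d),"expect",np.hypot(240,196)/1e3)
yaw=np.arctan2(d[1],d[0])-np.arctan2(-196,240)
R=np.array([[np.cos(yaw),-np.sin(yaw)],[np.sin(yaw),np.cos(yaw)]])
o=A.mean(0)-R@np.array([.075,.070])
print("pose",o,np.degrees(yaw))
W=lambda p:np.r_[o+R@np.array(p[:2])/1e3,p[2]/1e3]
for n,p in dict(hback=(-34,-55,53),hfront=(-18,-55,53),trf=(16,-55,51),trb=(6,-55,51),nbFL=(42,159,63),nbNL=(42,19,63),jawface=(42,89,57),bartail=(-140,0,41),c3=(-45,-28,18),c4=(195,168,18)).items():
    print(n,((proj(c,W(p))-[110,0])*2.5).round(0))
L=lambda px,zz:(onplane(c,[z(q) for q in px],zz)[:,:2]-o)@R*1e3
print("bar mid",L([(35.5,503),(523,320)],.045))
print("blocks top (FL near, near's right-front, far's left, far's right front)",L([(166,75),(382,326),(477,287),(300,363)],.063))
print("pad edges z57",L([(418,55),(471,207),(490,207)],.057), "yaw chk far edge", L([(370,0),(477,287)],.063))
# cap triangulation with first wrist image + scene
c0=bot.calibration("scene")
W0=W
print("hp",W((-34,-55,41)),"sq",W((-15.6,-55,41)))
E
```

```text
dist 0.3036906288682802 expect 0.309864486509829
pose [ 0.45488074 -0.1560598 ] 20.661844299323803
hback [[219. 548.]]
hfront [[247. 538.]]
trf [[308. 514.]]
trb [[290. 520.]]
nbFL [[156.  66.]]
nbNL [[286. 362.]]
jawface [[227. 220.]]
bartail [[  4. 517.]]
c3 [[201. 492.]]
c4 [[474. -56.]]
bar mid [[-117.60023449    0.87229625]
 [ 153.72028585   -4.32701412]]
blocks top (FL near, near's right-front, far's left, far's right front) [[ 44.6757578  154.02864642]
 [ 91.05557539  17.78505298]
 [139.37593149  18.22796323]
 [ 47.73981417  16.05135745]]
pad edges z57 [[151.98578752 121.8233716 ]
 [149.87731478  52.83645391]
 [158.07542382  49.66781425]] yaw chk far edge [[141.14454161 148.41368106]
 [139.37593149  18.22796323]]
hp [ 0.4424745  -0.21951912  0.041     ] sq [ 0.459691   -0.21302665  0.041     ]
```

```bash
python3 - <<'E'
from h import *
c=dict(fov_y=61.27671208608408,cx=318.3685790724701,cy=199.44665640327727,dist_coeffs=[-0.039417,0,0,0,0],position=[0.64898891,0.06773851,0.38385922],rotation=[-14.29523724,0.16420478,0.06073827])
print(onplane(c,[(77,83)],.127))
cs=bot.calibration("side");im=cv2.imread("pics/side0.png")
p=onplane(c,[(77,83)],.127)[0]
for n in("side","scene"):
    q=bot.calibration(n); print(n,proj(q,p))
# board corners etc in wrist0: (65,187) is (-45,168), (255,115) is (195,168)
A=onplane(c,[(64,187),(255,114)],.018);print(A,np.linalg.norm(A[1]-A[0]))
E
```

```text
[[0.46940633 0.09099504 0.127     ]]
side [[305.01387136 154.24442836]]
scene [[264.58450853 214.96484751]]
[[ 0.35888023 -0.01140428  0.018     ]
 [ 0.58109603  0.0674069   0.018     ]] 0.2357775725635084
```

step_arm(steps=[[0.13,-0.09,0,0,0,0],[0.26,-0.17,0,0,0,0],[0.39,-0.26,0,0,0,0],[0.52,-0.35,0,0,0,0],[0.65,-0.43,0,0,0,0],[0.77,-0.52,0,0,0,0],[0.77,-0.52,0,0,0,0],[0.77,-0.52,0,0,0,0],[0.77,-0.52,0,0,0,0]], gripper=0)

```text
t: 1.45
tcp_pos: [0.4699, 0.0434, 0.3206]
tcp_rot: [-180.0, 0.0, 90.1]
wrist_force: [-0.1, -1.0, -0.4]
finger_gap: 0.0351
grasp_force: 0.0
```

```bash
python3 - <<'E'
from h import *
import pickle
c=bot.calibration("wrist");im=bot.capture("wrist");pickle.dump(c,open("c2.pkl","wb"))
s=bot.get_state();print(s['tcp_pos'],s['tcp_rot'],s['finger_gap'],c['position'],c['rotation'])
cv2.imwrite("pics/wrist2.png",im)
E
```

```text
[0.47019568 0.04243167 0.3205638 ] [-1.79946831e+02  1.95405440e-02  9.00187535e+01] 0.030945384690297523 [0.46903018 0.11121676 0.46413738] [-14.32070741   0.106492     0.19560387]
```

View pics/wrist2.png

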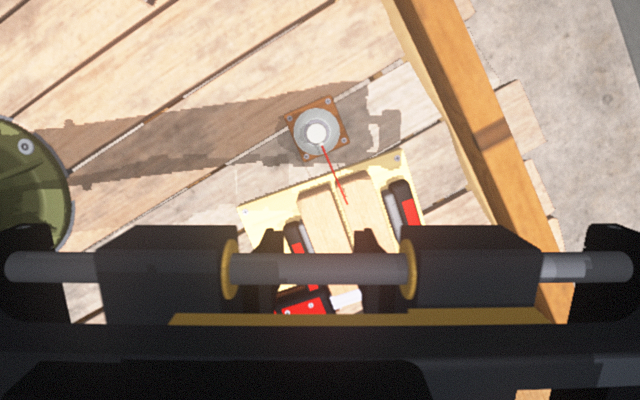

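The cap centre is at (317,132), nearly below the camera, and the far board corners are at (239,206) and (405,150).

```bash
python3 - <<'E'
from h import *
import pickle
c=pickle.load(open("c2.pkl","rb"));im=cv2.imread("pics/wrist2.png")
m=(im.min(2)>225).astype(np.uint8); m[:, :290]=0;m[:,345:]=0;m[:105]=0;m[160:]=0
n,l,st,ce=cv2.connectedComponentsWithStats(m)
i=1+st[1:,4].argmax();print(st[i],ce[i])
print(onplane(c,[ce[i],(317,132)],.127))
A=onplane(c,[(238,206),(405,149)],.018);d=A[1]-A[0];print(A,np.linalg.norm(d),np.degrees(np.arctan2(d[1],d[0])))
s=bot.get_state();print(s['tcp_pos'],s['finger_gap'])
E
```

```text
[307 124  19  19 270] [316.11111111 133.08888889]
[[0.46624929 0.09244024 0.127     ]
 [0.46712017 0.09349721 0.127     ]]
[[ 0.35818334 -0.01239981  0.018     ]
 [ 0.58247759  0.0663534   0.018     ]] 0.23771828058738373 19.346969427721145
[0.47019568 0.04243167 0.3205638 ] 0.030945384690297523
```

step_arm(steps=[[0.1,-0.01,0,0,0,0],[0.2,-0.01,0.12,0,0,0],[0.2,-0.01,0.26,0,0,0],[0.2,-0.01,0.4,0,0,0],[0.2,-0.01,0.52,0,0,0],[0.2,-0.01,0.6,0,0,0],[0.2,-0.01,0.65,0,0,0],[0.2,-0.01,0.65,0,0,0],[0.2,-0.01,0.65,0,0,0]])

```text
t: 2.25
tcp_pos: [0.4676, 0.0916, 0.1579]
tcp_rot: [-179.9, 0.0, 89.9]
wrist_force: [0.6, 0.4, 0.1]
finger_gap: 0.0008
grasp_force: 0.0
```

```bash
python3 - <<'E'
from h import *
s=bot.get_state();print(s['tcp_pos'],s['tcp_rot'],s['finger_gap'],s['wrist_force'])
cv2.imwrite("pics/side3.png",cv2.resize(bot.capture("side")[90:240,230:390],None,fx=4,fy=4,interpolation=cv2.INTER_CUBIC))
E
```

```text
[0.46757589 0.09159994 0.15794805] [-1.79876055e+02  1.01221460e-02  8.99009626e+01] 0.0008024059381356389 [0.58042102 0.43517923 0.12824637]
```

View pics/side3.png

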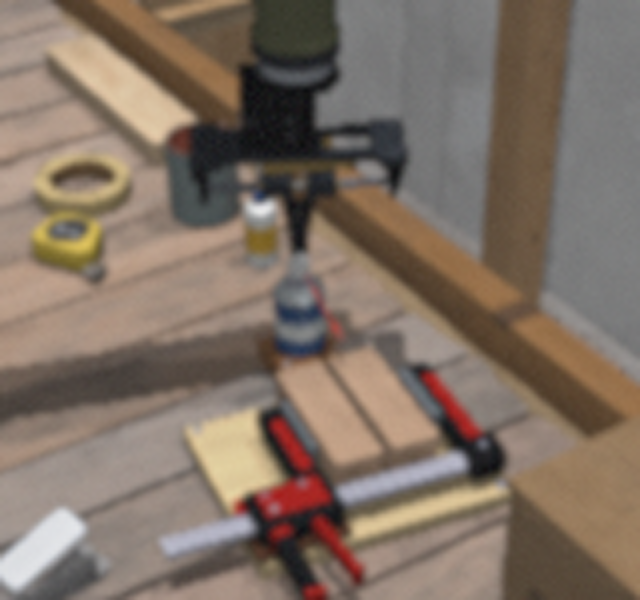

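The closed fingertips sit right above the cap. Next I press straight down.

step_arm(steps=[[0,0,0.03,0,0,0],[0,0,0.05,0,0,0],[0,0,0.06,0,0,0],[0,0,0.07,0,0,0],[0,0,0.07,0,0,0]])

```text
t: 2.72
tcp_pos: [0.4681, 0.0924, 0.1417]
tcp_rot: [179.9, 0.0, 90.0]
wrist_force: [0.1, -0.5, 4.8]
finger_gap: 0.0001
grasp_force: 2.0
```

step_arm(steps=[[0,0,0.01,0,0,0],[0,0,0.02,0,0,0],[0,0,0.025,0,0,0],[0,0,0.025,0,0,0],[0,0,0.025,0,0,0]])

```text
t: 3.13
tcp_pos: [0.4683, 0.0925, 0.1405]
tcp_rot: [179.9, 0.0, 90.0]
wrist_force: [-11.9, -3.5, 34.7]
finger_gap: 0.0004
grasp_force: 16.9
```

Cap fully down (a hard stop at 34 N), held for about 0.3 s. I'll release it and go to a viewing pose behind the handle.

step_arm(steps=[[0,0,-0.06,0,0,0],[0,0,-0.2,0,0,0],[0,0,-0.36,0,0,0],[0,0,-0.5,0,0,0],[-0.16,0.01,-0.5,0,0,-0.036],[-0.32,0.02,-0.5,0,0,-0.072],[-0.48,0.03,-0.5,0,0,-0.108],[-0.64,0.04,-0.5,0,0,-0.108],[-0.8,0.05,-0.5,0,0,-0.108],[-0.96,0.05,-0.45,0,0,-0.108],[-0.96,0.05,-0.45,0,0,-0.108],[-0.96,0.05,-0.45,0,0,-0.108]], gripper=87)

```text
t: 4.13
tcp_pos: [0.4786, -0.1507, 0.2462]
tcp_rot: [-179.9, -0.1, 109.1]
wrist_force: [0.2, 0.2, -0.2]
finger_gap: 0.0725
grasp_force: 0.0
```

step_arm(steps=[[-0.13,-0.05,0.05,0,0,0],[-0.26,-0.1,0.1,0,0,0],[-0.4,-0.13,0.15,0,0,0],[-0.47,-0.15,0.18,0,0,0],[-0.47,-0.15,0.18,0,0,0],[-0.47,-0.15,0.18,0,0,0],[-0.47,-0.15,0.18,0,0,0]])

```text
t: 4.72
tcp_pos: [0.4847, -0.2682, 0.2027]
tcp_rot: [179.9, -0.1, 109.6]
wrist_force: [1.1, -0.1, 0.4]
finger_gap: 0.0869
grasp_force: 0.0
```

```bash
python3 - <<'E'
from h import *
import pickle
c=bot.calibration("wrist");im=bot.capture("wrist");pickle.dump(c,open("c4.pkl","wb"))
s=bot.get_state();print(s['tcp_pos'],s['tcp_rot'],s['finger_gap'],c['position'],c['rotation'])
cv2.imwrite("pics/wrist4.png",im)
E
```

```text
[ 0.48484957 -0.26819549  0.20298066] [ 1.79929955e+02 -3.92271960e-02  1.09643097e+02] 0.08704142182959419 [ 0.46140602 -0.20452185  0.3463772 ] [-14.19125934   0.02083506  19.67334863]
```

View pics/wrist4.png

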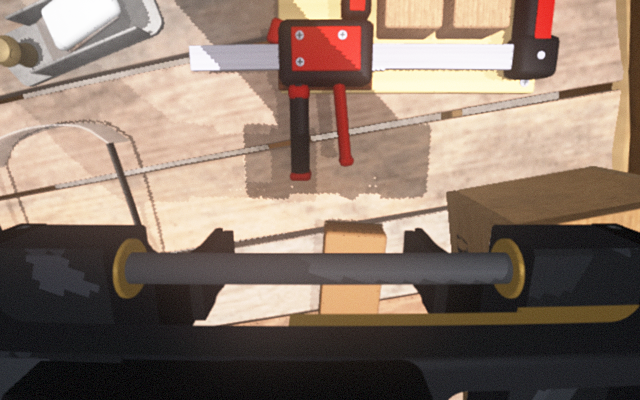

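The handle is at cols ~291–310 (tip at row 180), the trigger at cols ~337–350 (tip at row 165), and the bar is almost level.

```bash
python3 - <<'E'
from h import *
import pickle
c=pickle.load(open("c4.pkl","rb"));im=cv2.imread("pics/wrist4.png").astype(int)
b,g,r=im[...,0],im[...,1],im[...,2]
dark=(im.max(2)<75); red=(r>g*1.9)&(r>90)
for row in (100,115,130,145,160):
    d=np.where(dark[row,280:325])[0]+280; t=np.where(red[row,325:365])[0]+325
    print(row,d.min() if len(d) else 0,d.max() if len(d) else 0,t.min() if len(t) else 0,t.max() if len(t) else 0)
for nm,m,z in(("handle",dark|red,.053),("trigger",red,.051)):
    pass
col=red[90:200,330:360];ys=np.where(col.any(1))[0]+90;print("trig rows",ys.min(),ys.max())
col=red[150:200,285:320];ys=np.where(col.any(1))[0]+150;print("handle end rows",ys.min(),ys.max())
yaw=np.radians(20.0);R=np.array([[np.cos(yaw),-np.sin(yaw)],[np.sin(yaw),np.cos(yaw)]])
for o in ([.4552,-.156],):
  W=lambda p:np.r_[np.array(o)+R@np.array(p[:2])/1e3,p[2]/1e3]
  for p in ((-34,-55,53),(-18,-55,53),(-34,-105,53),(-18,-105,53),(16,-55,51),(-45,-28,18),(195,-28,18),(-34,-80,53)): print(p,proj(c,W(p)).round(1))
# bar edge slope and board front edge at z=18
L=onplane(c,[(290,93),(535,92)],.018);d=L[1]-L[0];print(np.degrees(np.arctan2(d[1],d[0])))
E
```

```text
100 290 307 335 345
115 290 307 336 346
130 291 308 337 347
145 291 308 339 349
160 292 308 339 353
trig rows 90 165
handle end rows 172 180
(-34, -55, 53) [[291.2 123.3]]
(-18, -55, 53) [[310.  123.1]]
(-34, -105, 53) [[292.6 181.1]]
(-18, -105, 53) [[310.7 181. ]]
(16, -55, 51) [[349.8 122.9]]
(-45, -28, 18) [[281.7  92.8]]
(195, -28, 18) [[535.6  93.1]]
(-34, -80, 53) [[291.9 152.7]]
20.299145877525852
```

Projection agrees within about 1–2 px. The clamp origin is about (0.4545, −0.1563), yaw 20.2°, so the squeeze point is (0.4589, −0.2133, 0.041). I'll go over it and down.

step_arm(steps=[[0.12,-0.012,0,0,0,-0.003],[0.242,-0.024,0.05,0,0,-0.003],[0.242,-0.024,0.2,0,0,-0.003],[0.242,-0.024,0.35,0,0,-0.003],[0.242,-0.024,0.48,0,0,-0.003],[0.242,-0.024,0.58,0,0,-0.003],[0.242,-0.024,0.648,0,0,-0.003],[0.242,-0.024,0.648,0,0,-0.003],[0.242,-0.024,0.648,0,0,-0.003],[0.242,-0.024,0.648,0,0,-0.003]], gripper=80, grip_force=30)

```text
t: 5.6
tcp_pos: [0.4595, -0.2153, 0.0422]
tcp_rot: [179.9, 0.1, 110.1]
wrist_force: [-0.6, -0.4, 0.9]
finger_gap: 0.08
grasp_force: 0.0
```

```bash
python3 - <<'E'
from h import *
import pickle
c=bot.calibration("wrist");im=bot.capture("wrist");pickle.dump(c,open("c5.pkl","wb"))
s=bot.get_state();print(s['tcp_pos'],s['tcp_rot'],s['finger_gap'],s['wrist_force'])
cv2.imwrite("pics/wrist5.png",im)
E
```

```text
[ 0.45968915 -0.2156319   0.04249258] [1.79832377e+02 1.18760251e-01 1.10042558e+02] 0.0802105688604652 [ 0.53049968 -0.85109864  0.010944  ]
```

View pics/wrist5.png

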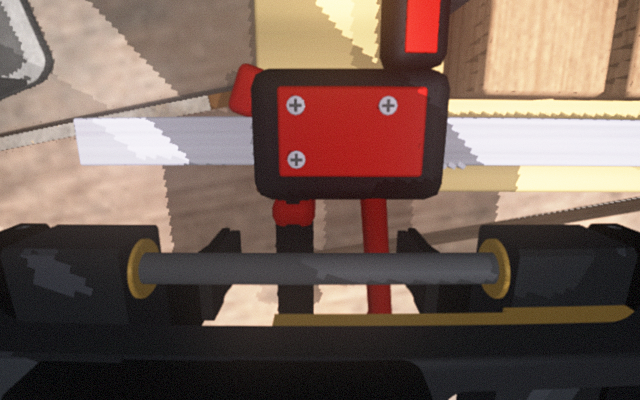

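Fingers straddle handle (277–313) and trigger (362–387), centred. The bar tail at col 77 and the joint gap at col ~612 are both visible, so the jaw can be tracked. First stroke.

```bash
cat > m.py <<'E'
from h import *
import sys
def meas(im):
    g=cv2.GaussianBlur(im,(3,3),0).astype(float)
    p=g[130:160,30:250].mean((0)); s=p.min(1)            # tail: bar is bright/bluish
    d=np.diff(cv2.GaussianBlur(s[None],(5,1),0)[0]); i=int(np.argmax(d[:120])); 
    w=np.clip(d[max(i-3,0):i+4],0,None); tail=30+(np.arange(max(i-3,0),i+4)*w).sum()/w.sum()
    q=g[30:70,590:640].mean((0,2)); return tail,q.round(0).astype(int)
if __name__=="__main__":
    if len(sys.argv)>1: im=cv2.imread(sys.argv[1])
    else:
        im=bot.capture("wrist"); s=bot.get_state()
        print(round(s['t'],2),s['finger_gap'].round(4),s['grasp_force'],s['wrist_force'].round(1),s['tcp_pos'].round(4))
    t,q=meas(im);print("tail",round(t,1));print(q)
E
python3 m.py pics/wrist5.png
```

```text
tail 76.1
[200 200 201 202 203 204 204 202 201 199 198 197 197 199 201 202 200 193
 179 160 142 126 111  97  91  89  89  89  90  91  91  91  91  91  90  88
  87  87  88  92  98 107 118 129 140 150 162 172 181 184]
```

step_arm(steps=[[0,0,0,0,0,0],[0,0,0,0,0,0],[0,0,0,0,0,0],[0,0,0,0,0,0],[0,0,0,0,0,0],[0,0,0,0,0,0],[0,0,0,0,0,0],[0,0,0,0,0,0]], gripper=37)

```text
t: 6.32
tcp_pos: [0.4607, -0.2154, 0.0415]
tcp_rot: [179.7, 0.1, 110.0]
wrist_force: [3.6, -0.0, 1.7]
finger_gap: 0.0396
grasp_force: 13.1
```

```bash
python3 m.py
```

```text
Traceback (most recent call last):
  File "m.py", line 13, in <module>
    print(round(s['t'],2),s['finger_gap'].round(4),s['grasp_force'],s['wrist_force'].round(1),s['tcp_pos'].round(4))
                          ^^^^^^^^^^^^^^^^^^^^^
AttributeError: 'float' object has no attribute 'round'
```

step_arm(steps=[[0,0,0,0,0,0],[0,0,0,0,0,0],[0,0,0,0,0,0]], gripper=35)

```text
t: 6.62
tcp_pos: [0.4595, -0.2158, 0.0415]
tcp_rot: [179.8, 0.1, 110.0]
wrist_force: [5.8, 1.7, 4.3]
finger_gap: 0.0367
grasp_force: 29.7
```

```bash
sed -i "s/s\['finger_gap'\].round(4)/round(s['finger_gap'],4)/" m.py; python3 m.py
```

```text
6.67 0.0364 29.727950854576193 [5.1 1.6 3.6] [ 0.4595 -0.2158  0.0415]
tail 73.1
[198 199 199 200 201 202 204 204 204 202 200 199 198 197 197 199 201 201
 198 189 174 156 138 121 106  95  89  88  89  89  90  91  91  91  91  91
  89  88  87  87  89  93 100 109 120 131 142 153 163 168]
```

step_arm(steps=[[0,0,0,0,0,0],[0,0,0,0,0,0],[0,0,0,0,0,0],[0,0,0,0,0,0],[0,0,0,0,0,0],[0,0,0,0,0,0],[0,0,0,0,0,0],[0,0,0,0,0,0]], gripper=74)

```text
t: 7.33
tcp_pos: [0.4559, -0.2156, 0.0395]
tcp_rot: [-179.8, -0.1, 110.0]
wrist_force: [-0.5, 0.0, 0.6]
finger_gap: 0.0728
grasp_force: 0.0
```

step_arm(steps=[[0,0,0,0,0,0],[0,0,0,0,0,0],[0,0,0,0,0,0],[0,0,0,0,0,0],[0,0,0,0,0,0],[0,0,0,0,0,0],[0,0,0,0,0,0],[0,0,0,0,0,0],[0,0,0,0,0,0],[0,0,0,0,0,0]], gripper=36)

```text
t: 8.17
tcp_pos: [0.4592, -0.2146, 0.0404]
tcp_rot: [179.9, -0.0, 110.0]
wrist_force: [5.7, 2.6, -3.5]
finger_gap: 0.0368
grasp_force: 29.6
```

```bash
python3 m.py
```

```text
8.22 0.0365 29.637923602131195 [ 5.4  2.2 -3.3] [ 0.4592 -0.2147  0.0404]
tail 63.0
[200 199 199 199 200 200 201 202 203 204 203 201 200 198 197 196 198 199
 201 202 199 191 177 159 141 124 109  97  90  88  88  89  90  91  91  90
  90  90  88  87  86  86  87  90  96 105 116 127 137 142]
```

```bash
cat > m.py <<'E'
from h import *
import sys,pickle
ex=np.array([np.cos(np.radians(20.2)),np.sin(np.radians(20.2))])
def cross(q,lv,start,up):
    for i in range(start,len(q)-1):
        if (q[i]<lv<=q[i+1]) if up else (q[i]>lv>=q[i+1]): return i+(lv-q[i])/(q[i+1]-q[i])
    return np.nan
def meas(im,c):
    g=cv2.GaussianBlur(im,(3,3),0).astype(float)
    s=g[130:160,30:250].mean(0).min(1)
    d=np.diff(cv2.GaussianBlur(s[None],(5,1),0)[0]); i=int(np.argmax(d[:120])); a=max(i-3,0)
    w=np.clip(d[a:i+4],0,None); tail=30+.5+(np.arange(a,i+4)*w).sum()/w.sum()
    q=g[30:70,560:640].mean((0,2)); l=cross(q,145,20,False); r=cross(q,140,int(l)+3,True) if l==l else np.nan
    X=lambda u,v,z:(onplane(c,[(u,v)],z)[0,:2]-[.4545,-.1563])@ex*1e3
    T,A,B=X(tail,145,.05),X(560+l,50,.063),X(560+r,50,.063)
    print("px",round(tail,1),round(560+l,1),round(560+r,1),"mm tail",T.round(2),"near",A.round(2),"far",B.round(2),"tail-near",(T-A).round(2),"gap",(B-A).round(2),"min",q.min().round())
if __name__=="__main__":
    if len(sys.argv)>1: im=cv2.imread(sys.argv[1]);c=pickle.load(open(sys.argv[2],"rb"))
    else:
        c=bot.calibration("wrist");im=bot.capture("wrist"); s=bot.get_state()
        n=f"pics/m{s['t']:.2f}";cv2.imwrite(n+".png",im)
        print(round(s['t'],2),round(s['finger_gap'],4),round(s['grasp_force'],1),s['wrist_force'].round(1),s['tcp_pos'].round(4))
    meas(im,c)
E
python3 m.py pics/wrist5.png c5.pkl; python3 m.py
```

```text
px 76.6 609.8 634.0 mm tail -114.52 near 85.83 far 94.93 tail-near -200.35 gap 9.11 min 87.0
8.27 0.0364 29.6 [ 5.4  3.1 -3.7] [ 0.4591 -0.2146  0.0404]
px 63.5 613.8 638.4 mm tail -118.83 near 85.84 far 95.02 tail-near -204.67 gap 9.19 min 86.0
```

step_arm(steps=[[0,0,0,0,0,0],[0,0,0,0,0,0],[0,0,0,0,0,0],[0,0,0,0,0,0],[0,0,0,0,0,0],[0,0,0,0,0,0],[0,0,0,0,0,0],[0,0,0,0,0,0]], gripper=74)

```text
t: 8.93
tcp_pos: [0.4572, -0.2165, 0.0405]
tcp_rot: [-179.9, 0.0, 109.9]
wrist_force: [0.0, 0.1, 0.6]
finger_gap: 0.0728
grasp_force: 0.0
```

step_arm(steps=[[0,0,0,0,0,0],[0,0,0,0,0,0],[0,0,0,0,0,0],[0,0,0,0,0,0],[0,0,0,0,0,0],[0,0,0,0,0,0],[0,0,0,0,0,0],[0,0,0,0,0,0],[0,0,0,0,0,0],[0,0,0,0,0,0]], gripper=36)

```text
t: 9.77
tcp_pos: [0.4595, -0.2158, 0.0409]
tcp_rot: [179.8, 0.1, 110.0]
wrist_force: [5.3, 1.1, -3.2]
finger_gap: 0.0368
grasp_force: 27.7
```

```bash
python3 m.py
```

```text
9.82 0.0367 28.6 [ 5.7  0.8 -3.3] [ 0.4595 -0.2157  0.0409]
px 55.3 612.7 632.8 mm tail -122.61 near 85.8 far 93.3 tail-near -208.42 gap 7.5 min 89.0
```

Jaw has moved 8.1 mm, the pad has met the far offcut, and the gap is 7.5 mm. Next stroke.

step_arm(steps=[[0,0,0,0,0,0],[0,0,0,0,0,0],[0,0,0,0,0,0],[0,0,0,0,0,0],[0,0,0,0,0,0],[0,0,0,0,0,0],[0,0,0,0,0,0],[0,0,0,0,0,0]], gripper=74)

```text
t: 10.48
tcp_pos: [0.4565, -0.2156, 0.04]
tcp_rot: [-179.9, -0.1, 110.0]
wrist_force: [-1.1, 0.5, 0.2]
finger_gap: 0.0731
grasp_force: 0.0
```

step_arm(steps=[[0,0,0,0,0,0],[0,0,0,0,0,0],[0,0,0,0,0,0],[0,0,0,0,0,0],[0,0,0,0,0,0],[0,0,0,0,0,0],[0,0,0,0,0,0],[0,0,0,0,0,0],[0,0,0,0,0,0],[0,0,0,0,0,0]], gripper=36)

```text
t: 11.32
tcp_pos: [0.4592, -0.2148, 0.0405]
tcp_rot: [179.9, 0.0, 110.0]
wrist_force: [5.7, 2.2, -3.9]
finger_gap: 0.0369
grasp_force: 29.6
```

```bash
python3 m.py
```

```text
11.37 0.0368 29.6 [ 5.   2.  -3.6] [ 0.4592 -0.2148  0.0405]
px 45.7 613.6 622.4 mm tail -126.5 near 85.87 far 89.12 tail-near -212.37 gap 3.25 min 97.0
```

step_arm(steps=[[0,0,0,0,0,0],[0,0,0,0,0,0],[0,0,0,0,0,0],[0,0,0,0,0,0],[0,0,0,0,0,0],[0,0,0,0,0,0],[0,0,0,0,0,0],[0,0,0,0,0,0]], gripper=74)

```text
t: 12.03
tcp_pos: [0.457, -0.2164, 0.0404]
tcp_rot: [-179.9, -0.0, 109.9]
wrist_force: [-0.5, -0.3, 0.0]
finger_gap: 0.0727
grasp_force: 0.0
```

step_arm(steps=[[0,0,0,0,0,0],[0,0,0,0,0,0],[0,0,0,0,0,0],[0,0,0,0,0,0],[0,0,0,0,0,0],[0,0,0,0,0,0],[0,0,0,0,0,0],[0,0,0,0,0,0],[0,0,0,0,0,0],[0,0,0,0,0,0]], gripper=36)

```text
t: 12.87
tcp_pos: [0.4595, -0.2156, 0.0408]
tcp_rot: [179.9, 0.1, 110.0]
wrist_force: [5.3, 0.8, -3.1]
finger_gap: 0.0369
grasp_force: 28.2
```

```bash
python3 m.py; python3 - <<'E'
import cv2,glob,os
f=max(glob.glob("pics/m*.png"),key=os.path.getmtime)
cv2.imwrite("pics/z.png",cv2.resize(cv2.imread(f)[0:180,400:640],None,fx=3,fy=3))
E
```

```text
12.92 0.0365 29.1 [ 5.9  1.4 -2.5] [ 0.4595 -0.2156  0.0408]
px 37.5 nan nan mm tail -130.17 near nan far nan tail-near nan gap nan min 162.0
```

View pics/z.png

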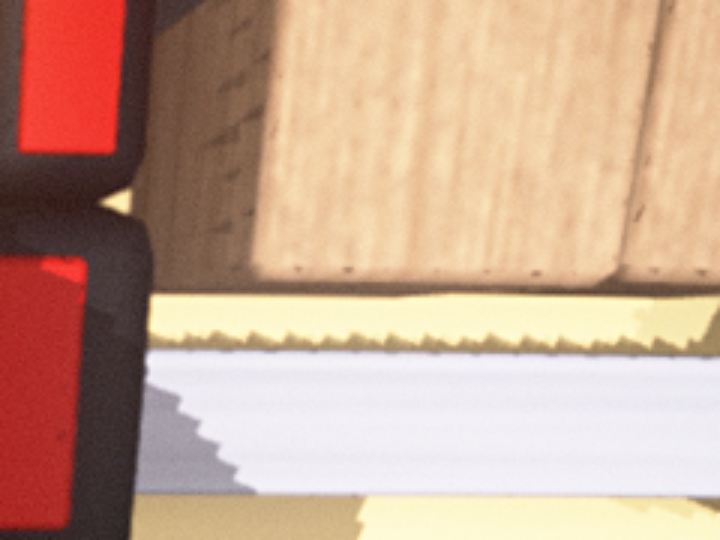

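The joint is closed, the gap has vanished, and the pad is squashed about 0.8 mm. I'll do the last stroke partially, aiming for about +2 mm of jaw.

step_arm(steps=[[0,0,0,0,0,0],[0,0,0,0,0,0],[0,0,0,0,0,0],[0,0,0,0,0,0],[0,0,0,0,0,0],[0,0,0,0,0,0],[0,0,0,0,0,0],[0,0,0,0,0,0]], gripper=74)

```text
t: 13.58
tcp_pos: [0.4566, -0.2158, 0.0401]
tcp_rot: [-179.9, -0.1, 110.0]
wrist_force: [-0.2, 0.7, -0.3]
finger_gap: 0.073
grasp_force: 0.0
```

step_arm(steps=[[0,0,0,0,0,0],[0,0,0,0,0,0],[0,0,0,0,0,0],[0,0,0,0,0,0],[0,0,0,0,0,0],[0,0,0,0,0,0],[0,0,0,0,0,0],[0,0,0,0,0,0],[0,0,0,0,0,0]], gripper=50)

```text
t: 14.33
tcp_pos: [0.4607, -0.2146, 0.0406]
tcp_rot: [179.7, 0.1, 110.1]
wrist_force: [9.2, 1.4, -7.1]
finger_gap: 0.0502
grasp_force: 4.4
```

```bash
python3 m.py
```

```text
14.38 0.0499 4.4 [ 9.7  2.  -6.5] [ 0.4607 -0.2146  0.0405]
px 32.4 nan nan mm tail -130.52 near nan far nan tail-near nan gap nan min 163.0
```

```bash
cat > j.py <<'E'
from m import *
import glob
ims=sorted(glob.glob("pics/m*.png"),key=lambda f:float(f[6:-4]))
T=cv2.resize(cv2.imread("pics/wrist5.png")[85:180,270:435],None,fx=4,fy=4,interpolation=cv2.INTER_CUBIC)
for f in ["pics/wrist5.png"]+ims:
    im=cv2.imread(f)
    r=cv2.matchTemplate(cv2.resize(im[65:200,240:465],None,fx=4,fy=4,interpolation=cv2.INTER_CUBIC),T,cv2.TM_CCOEFF_NORMED)
    _,v,_,p=cv2.minMaxLoc(r); bx,by=240+p[0]/4+82.5,65+p[1]/4+47.5
    s=cv2.GaussianBlur(im,(5,5),0).astype(float)[int(by)-3:int(by)+27,:200].mean(0).min(1)
    d=np.clip(np.diff(s),0,None);i=int(d[:110].argmax());a=max(i-4,0);w=d[a:i+5]
    t=.5+(np.arange(a,a+len(w))*w).sum()/w.sum()
    print(f,"body",bx,by,"v",round(v,3),"tail",round(t,2),"diff",round(bx-t,2))
E
python3 j.py
```

```text
pics/wrist5.png body 352.5 132.5 v 1.0 tail 76.61 diff 275.89
pics/m8.27.png body 352.75 134.5 v 0.973 tail 63.69 diff 289.06
pics/m9.82.png body 352.75 131.5 v 0.973 tail 54.97 diff 297.78
pics/m11.37.png body 352.75 134.0 v 0.975 tail 45.92 diff 306.83
pics/m12.92.png body 352.75 131.75 v 0.974 tail 36.84 diff 315.91
pics/m14.38.png body 349.0 133.25 v 0.969 tail 31.42 diff 317.58
```

step_arm(steps=[[0,0,0,0,0,0],[0,0,0,0,0,0],[0,0,0,0,0,0],[0,0,0,0,0,0],[0,0,0,0,0,0],[0,0,0,0,0,0]], gripper=44)

```text
t: 14.88
tcp_pos: [0.4616, -0.2142, 0.0406]
tcp_rot: [179.6, 0.1, 110.1]
wrist_force: [10.1, 1.6, -8.8]
finger_gap: 0.0439
grasp_force: 5.5
```

```bash
python3 m.py; python3 j.py|tail -1
```

```text
14.93 0.0444 5.5 [11.4  2.6 -8.5] [ 0.4617 -0.2143  0.0407]
px 31.7 nan nan mm tail -129.72 near nan far nan tail-near nan gap nan min 163.0
pics/m14.93.png body 346.5 133.25 v 0.972 tail 27.35 diff 319.15
```

step_arm(steps=[[0,0,0,0,0,0],[0,0,0,0,0,0],[0,0,0,0,0,0],[0,0,0,0,0,0],[0,0,0,0,0,0],[0,0,0,0,0,0],[0,0,0,0,0,0],[0,0,0,0,0,0]], gripper=41)

```text
t: 15.6
tcp_pos: [0.4613, -0.2143, 0.0407]
tcp_rot: [179.7, 0.1, 110.1]
wrist_force: [9.5, 2.7, -7.2]
finger_gap: 0.041
grasp_force: 7.9
```

```bash
python3 m.py; python3 j.py|tail -1; cat > /dev/null; python3 -c "
import cv2,glob,os
f=max(glob.glob('pics/m*.png'),key=os.path.getmtime)
cv2.imwrite('pics/z2.png',cv2.imread(f))"
```

```text
15.65 0.0411 7.9 [ 9.5  1.2 -7.7] [ 0.4612 -0.2144  0.0407]
px 31.7 nan nan mm tail -130.24 near nan far nan tail-near nan gap nan min 163.0
pics/m15.65.png body 347.5 133.5 v 0.972 tail 26.97 diff 320.53
```

View pics/z2.png

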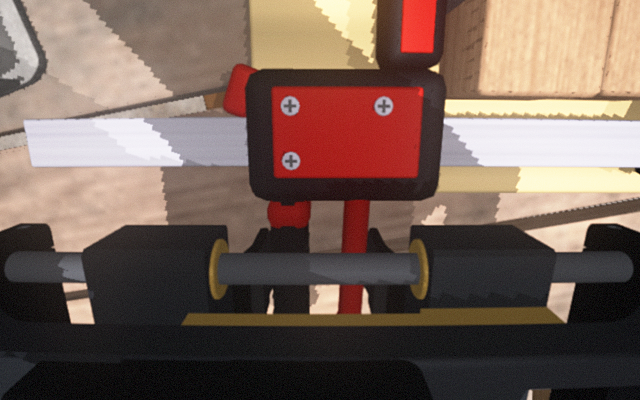

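The trigger is held squeezed and the joint is closed at col ~605. The jaw has moved about 2 mm past closing, so the pad is squashed about 2.8 mm. Handing in.

```bash
python3 -c "
from workcell import bot
print(bot.job_done())"
```

```text
the job is handed in; nothing more can be done
None
```

I pressed the spray cap fully down and let it spring back, then pumped the trigger until the joint closed. I handed the job in at about 15.7 s with the trigger held squeezed and the pad squashed an estimated 2.8 mm (±0.5 mm, judged from the camera); no verdict came back.

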